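# Pack the divided tray and lid into the lunch carrier

### The job

Finish packing the lunch carrier, the square wooden box whose closed rice tub is already inside: lower the square two-compartment tray into it so that it sits flat and square on the tub, let go, and then lay the larger of the two round knobbed lids flat on the tray, knob up, inside the carrier. Set both down without dropping them and leave the tub flat where it is.

Things in the scene. Friction and masses are not known exactly. Their poses are not given: they have to be found in the camera images.
- carrier: Square open-topped lunch carrier of mid-brown wood, fixed: 160 x 160 mm outside, 110 mm high, walls and floor 8 mm thick (well 144 x 144 mm, 102 mm deep). Two dark grip bars stick out 12 mm from its y sides, 80 mm up. Origin: centre of its underside, on the counter; x and y run along its sides, z up.
- tub: Closed square rice tub, loose, already lying flat in the carrier's well: steel with a flat grey lid, 136 x 136 mm, 45 mm high, about 0.5 kg. Origin: centre of its underside (8 mm above the counter); z up. Its flat top is 53 mm above the counter.
- tray: Square white open tray on the counter, 120 x 120 x 40 mm high, walls and floor 4 mm. A rim-high divider 14 mm thick through its centre along its x axis (grip it there, across y) parts two compartments 49 mm wide, 112 long, 36 deep. 0.11 to 0.23 kg. Origin: centre of underside, 53 mm above the counter when seated; z up. The other open white box is only 90 mm wide, without divider.
- lid: Round flat steel lid on the counter, 120 mm across, 8 mm thick, with an upright black cylindrical knob in the middle of its top, 24 mm in diameter, 34 mm high. 0.11 to 0.23 kg. Origin: centre of its underside, 93 mm above the counter when lying on the seated tray; z up through the knob. The other such lid is only 80 mm across.
Mind the look-alikes: they are no part of the job. What is shaped like the carrier but yellow is not meant.

How it is judged:
By the outcome, as a careful person would: the job done as asked, in the order asked, and still so for the second after the job is handed in, with the robot touching nothing.
It also fails if it takes over 54 s, if anything falls off the work surface, if the arm or the gripper's body presses on something with over 40 N, if the wrist force passes 120 N, or if a joint passes its speed limit or range.

### The arm

A 6-joint arm with a two-finger parallel gripper is mounted at the origin on the work surface. World frame = base frame: x ahead of the robot, y to its left, z up, the work surface at z = 0. Lengths are in m, angles in rad, forces in N, time in s.
With the tool pointing down it reaches from about 0.35 to 0.775 m from the base axis. Payload 5.5 kg.
Tool frame: the origin (TCP) lies between the finger pads; the fingertips stand 17 mm ahead of it and the grasp point (between the pads) lies 2 mm behind it (env.finger_overhang is the distance from the TCP to the fingertips, in m); z points along the fingers, y is the direction in which the jaws open and shut (so a half turn about z gives the same grasp; the last joint's range is limited). The gripper opens to 85 mm and grips with 20 to 120 N. Pads are 22 mm wide; open, the fingers measure 114 mm over their backs; the gripper's body (76 mm by 85 mm) begins 54 mm behind the grasp point. The pads swing forward as they close: fully open they stand 13 mm farther back than shut.
Start: joints at [-1.392, 0.313, 0.046, 1.304, 0, 1.431], TCP at [0.18, -0.546, 0.248] pointing down, gripper open.
Joint ranges: [-2.76, 2.76], [-0.86, 1.69], [-1.03, 1.26], [-2.2, 2.34], [-1.47, 1.5], [-3.14, 3.14]. Speed limits (rad/s): [2.57, 2.57, 3.14, 3.14, 3.14, 3.14].

### API

Orientations are given as a unit quaternion [w, x, y, z].
In Python, from workcell import env gives the robot as it stands. The module is installed in compiled form; this text tells all that it offers.
- The arm moves only by the tool arm_command, never from a script. Its argument "moves" is a list of rows, each a list of 5 numbers: the closure, from 0 (fully open) to 1 (shut), then the shift along the tool's x, y, z in mm, then the turn about the tool's z in rad. In form: [[fingers, dx, dy, dz, turn], ...]. A call has 1 to 12 rows; each row is the pose to reach, as a shift and turn from the pose commanded when the call began, along the tool's axes at that moment; what a row does not reach only later rows make up. A row lasts 1/10 s, in which the tool goes at most 50 mm and 8.59 degrees, less where a joint would pass 70% of its speed; a pose out of reach is approached as far as the arm can. A call with a gripper value outside its range is refused whole. The fingers move at their own pace and stop on an object; "squeeze" is the grip in N (left out, the last holds). Time passes only in rows, so rows that repeat a pose let the fingers close. It gives the time, the measured TCP pose, the force and the opening at its end, in the units of the state.
- env.get_state(): the state, without advancing time (a new reading comes with each control period).
- env.read_camera(name): name is "scene" or "top" or "wrist"; returns (picture, depth): 480x640x3 uint8, blue, green, red; 480x640 float32, m along the optical axis (not along the pixel's ray), 0 where there is no reading.
- env.get_calibration(name): a dict with "fx", "fy", "cx", "cy" (pixels), "pose" (4x4, takes a point from camera to world coordinates). Camera axes: x right, y down, z forward; pixel columns grow to the right and rows downward; lengths in m; the calibration is good to about 2 mm. A picture is of the moment at which its call begins: read the wrist's pose just before it. get_calibration takes no time and is no camera call; for the wrist camera it gives the pose at the moment of the call.
- env.hand_in(): hands the job in, once; it reports no verdict.
The state is a dict: "clock": time; "joint_pos": joint angles; "qvel": joint speeds; "tau": joint torques, N m; "tcp_pos": TCP position; "orientation": TCP orientation; "wrist_force": force on the tool from outside, world axes, zero at the start; "ft_torque": the same for the moment, N m; "finger_gap": finger opening in m.
Only numpy, scipy, OpenCV 4.12 (cv2) and the standard library are available. Lean on these libraries where they do the work, as an engineer would, in place of code of your own. Each camera call takes 0.05 s, during which the arm holds its last target. There are 200 camera calls.

## Working session

There is one attempt and no reset: what is moved stays moved. The work goes in short steps, Python scripts to look and compute and a tool call to move; the robot and the scene stay as the last step left them, time stands still between calls to the robot, and variables do not carry over. Pictures are saved under pics/ and viewed, about 8 in all and at most 12, crops included, and the job is handed in when it is done.

Besides the shell and the picture viewer there is one more tool, called after "Emit:" as a command line: name --pt "numbers of a row" for each row, then --argument value for the rest. arm_command: Moves the arm, as the interface text tells. Its arguments: {"type":"object","properties":{"moves":{"type":"array","items":{"type":"array","items":{"type":"number"}}},"squeeze":{"type":"number"}},"required":["moves"]}

```bash
mkdir -p pics; cat > h.py <<'E'
import numpy as np, cv2
from workcell import env
def cloud(name):
    K=env.get_calibration(name); im,d=env.read_camera(name)
    v,u=np.mgrid[0:480,0:640]
    P=np.stack([(u-K['cx'])/K['fx']*d,(v-K['cy'])/K['fy']*d,d],-1)
    T=np.array(K['pose']); return im,d,P@T[:3,:3].T+T[:3,3]
E
python3 - <<'E'
from h import *
a={}
for n in ('top','scene'):
    im,d,P=cloud(n); cv2.imwrite(f'pics/{n}1.png',im); np.savez(f'{n}1.npz',im=im,d=d,P=P)
    K=env.get_calibration(n); print(n,K['fx'],np.round(K['pose'],3).tolist(), (d>0).mean())
s=env.get_state(); print({k:np.round(v,3).tolist() for k,v in s.items()})
E
```

```text
top 595.3304496094875 [[-0.03, -0.996, 0.085, 0.332], [-0.999, 0.031, 0.012, -0.053], [-0.014, -0.085, -0.996, 1.235], [0.0, 0.0, 0.0, 1.0]] 0.995986328125
scene 496.71804069879516 [[-0.895, 0.383, -0.229, 0.698], [0.446, 0.776, -0.445, 0.448], [0.007, -0.5, -0.866, 1.024], [0.0, 0.0, 0.0, 1.0]] 0.9961393229166666
{'clock': 0.1, 'joint_pos': [-1.392, 0.314, 0.045, 1.304, -0.0, 1.431], 'qvel': [-0.0, -0.003, 0.002, 0.001, 0.001, 0.0], 'tau': [0.002, -48.173, 29.924, 0.013, -0.0, -0.0], 'tcp_pos': [0.18, -0.546, 0.248], 'orientation': [-0.001, 0.987, 0.159, -0.0], 'wrist_force': [-0.172, 0.707, 0.064], 'ft_torque': [0.025, -0.003, -0.004], 'finger_gap': 0.085}
```

View pics/top1.png

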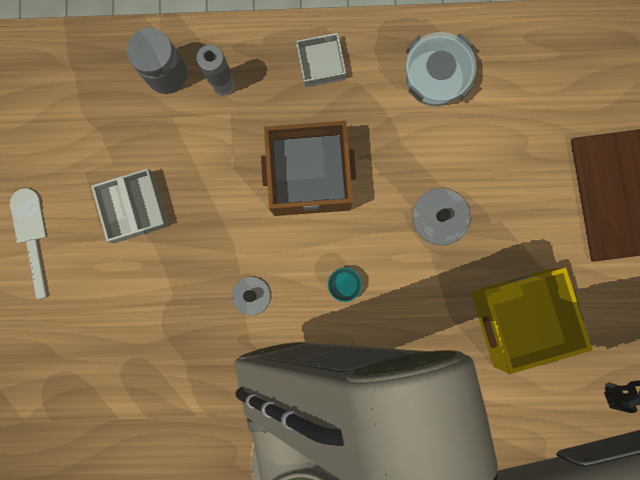

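View pics/scene1.png

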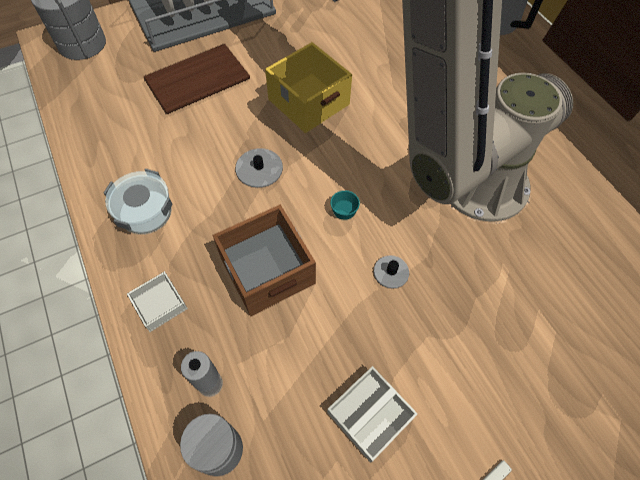

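Top view: carrier at (308,168), divided tray at (132,205), large lid at (441,216), small lid at (251,295), yellow decoy at (532,320). The scene view agrees.

```bash
python3 - <<'E'
from h import *
from scipy import ndimage
for n,seeds in (('top',dict(carrier=(308,168),tray=(132,205),lid=(441,216))),('scene',dict(carrier=(265,258),tray=(372,412),lid=(259,167)))):
    D=np.load(n+'1.npz');P=D['P'];z=P[...,2]
    tb=z[(abs(z)<.02)]; z0=np.median(tb); print(n,'table',z0, tb.std())
    for k,(u,v) in seeds.items():
        lo,hi={'carrier':(.1,.12),'tray':(.033,.046),'lid':(.004,.012)}[k]
        win=np.zeros(z.shape,bool); r={'carrier':75,'tray':55,'lid':42}[k]; win[max(0,v-r):v+r,u-r:u+r]=1
        m=win&(z-z0>lo)&(z-z0<hi)
        l,c=ndimage.label(m,np.ones((3,3))); s=ndimage.sum(m,l,range(1,c+1)); m=l==1+np.argmax(s)
        Q=P[m]; R=cv2.minAreaRect(Q[:,:2].astype(np.float32)*1000)
        print(k,m.sum(),'z',np.median(Q[:,2]),'rect',np.round(R[0],1),np.round(R[1],1),round(R[2],2))
        if k=='lid':
            h=win&(z-z0>.036)&(z-z0<.05); print(' knob',h.sum(),P[h].mean(0),np.ptp(P[h],0))
            x,r=cv2.minEnclosingCircle(Q[:,:2].astype(np.float32)*1000);print(' circ',x,r)
        if k=='tray':  # divider: points in rim mask near the centre
            d=np.linalg.norm(Q[:,:2]*1000-R[0],axis=1); q=Q[d<45][:,:2]*1000
            c=q.mean(0); e=np.linalg.svd(q-c)[2][0]; print(' divider',len(q),c,np.degrees(np.arctan2(e[1],e[0])))
        if k=='carrier':
            h=win&(z-z0>.045)&(z-z0<.06); R=cv2.minAreaRect(P[h][:,:2].astype(np.float32)*1000); print(' tub',h.sum(),R,np.median(P[h][:,2]))
E
```

```text
top table 0.000302867516878802 0.004064639597657188
carrier 1532 z 0.10950272671909589 rect [581.1 -24.3] [165.6 160.1] 2.4
 tub 4525 ((577.6372680664062, -24.448776245117188), (154.78506469726562, 158.72354125976562), 2.178290605545044) 0.05292290969355595
tray 1027 z 0.03889950616143323 rect [525. 348.] [122.1 122.2] 15.72
 divider 332 [525.4159533  347.03751233] -164.2872382079903
lid 2223 z 0.008458836510179868 rect [ 486.  -295.9] [120.3 120.2] 1.24
 knob 110 [ 0.48465612 -0.29438725  0.04239153] [0.02266908 0.02229325 0.01110419]
 circ (484.6536560058594, -297.7571716308594) 63.28599548339844
scene table 0.001099121059678243 0.0036072544670749268
carrier 1422 z 0.10994528197427567 rect [580.4 -22.4] [164.2 163.3] 2.54
 tub 3382 ((580.8746337890625, -19.539138793945312), (159.78627014160156, 158.01809692382812), 2.393829107284546) 0.053679445661503344
tray 1118 z 0.0403087938331424 rect [524.8 350. ] [121.3 120. ] 15.67
 divider 370 [524.97533694 350.49349406] 15.459698476824299
lid 1253 z 0.008971647596433874 rect [ 485.3 -291.8] [117.9 119.3] 10.88
 knob 66 [ 0.48527907 -0.29069743  0.04280025] [0.02455128 0.02315712 0.00903593]
 circ (484.77862548828125, -292.2497253417969) 61.20905685424805
```

Emit:
arm_command --pt "0.5 428 -434 0 -1.6" --pt "0.5 428 -434 0 -1.6" --pt "0.5 428 -434 0 -1.6" --pt "0.5 428 -434 0 -1.6" --pt "0.5 428 -434 0 -1.6" --pt "0.5 428 -434 0 -1.6" --pt "0.5 428 -434 0 -1.6" --pt "0.5 428 -434 0 -1.6" --pt "0.5 428 -434 0 -1.6" --pt "0.5 428 -434 0 -1.6" --pt "0.5 428 -434 0 -1.6" --pt "0.5 428 -434 0 -1.6" --squeeze 40

```text
clock: 1.3
tcp_pos: [0.4467, -0.0062, 0.2482]
orientation: [0.0, 0.573, 0.82, -0.0]
wrist_force: [0.8, -1.0, 0.9]
finger_gap: 0.0429
```

```bash
cat >> h.py <<'E'
from scipy.spatial.transform import Rotation as R_
def shift(xyz,yaw):
    "tool-axes shift (mm) and turn (rad, short way) from present pose to TCP xyz (m), tool-x yaw (deg)"
    s=env.get_state(); w,x,y,z=s['orientation']; M=R_.from_quat([x,y,z,w]).as_matrix()
    d=M.T@(np.array(xyz)-s['tcp_pos'])*1000; y0=np.degrees(np.arctan2(M[1,0],M[0,0]))
    t=-np.radians((yaw-y0+180)%360-180)
    print('t',round(s['clock'],2),'tcp',np.round(s['tcp_pos'],4),'yaw',round(y0,2),'tilt',round(M[2,2],5),'gap',round(s['finger_gap'],4),'F',np.round(s['wrist_force'],1),'q',np.round(s['joint_pos'],2),'-> shift',np.round(d,1),'turn',round(t,4))
E
python3 -c "
from h import *
shift([.525,.349,.16],195.6)"
```

```text
t 1.3 tcp [ 0.4467 -0.0062  0.2482] yaw 110.07 tilt -1.0 gap 0.0429 F [ 0.8 -1.   0.9] q [-0.19  0.07 -0.26  1.24 -0.    1.03] -> shift [306.8 195.4  88.1] turn -1.4927
```

Emit:
arm_command --pt "0.5 302 190 20 -1.495" --pt "0.5 302 190 20 -1.495" --pt "0.5 302 190 20 -1.495" --pt "0.5 302 190 20 -1.495" --pt "0.5 302 190 20 -1.495" --pt "0.5 302 190 20 -1.495" --pt "0.5 302 190 20 -1.495" --pt "0.5 302 190 20 -1.495" --pt "0.5 302 190 20 -1.495" --pt "0.5 302 190 20 -1.495" --pt "0.5 302 190 20 -1.495" --pt "0.5 302 190 20 -1.495"

```text
clock: 2.5
tcp_pos: [0.5218, 0.3402, 0.2278]
orientation: [-0.0, -0.134, 0.991, -0.0]
wrist_force: [0.3, -0.7, -0.3]
finger_gap: 0.0428
```

```bash
python3 - <<'E'
from h import *
im,d,P=cloud('wrist'); cv2.imwrite('pics/w1.png',im); z=P[...,2]
m=(z>.034)&(z<.046)&(np.hypot(P[...,0]-.525,P[...,1]-.349)<.1)
Q=P[m]; R=cv2.minAreaRect(Q[:,:2].astype(np.float32)*1000); print(m.sum(),np.median(Q[:,2]),R)
q=Q[np.linalg.norm(Q[:,:2]*1000-R[0],axis=1)<40][:,:2]*1000
c=q.mean(0); e=np.linalg.svd(q-c)[2][0]; n=np.array([-e[1],e[0]]); w=(q-c)@n
print(len(q),c,np.degrees(np.arctan2(e[1],e[0])),np.percentile(w,[1,99]))
shift([R[0][0]/1e3,R[0][1]/1e3,.16],195.6)
E
```

```text
5460 0.039938803375477616 ((524.09521484375, 351.84527587890625), (120.17627716064453, 120.36690521240234), 15.594552993774414)
1545 [522.63196355 351.57826421] 15.567490670882442 [-6.49622535  6.68093402]
t 2.55 tcp [0.5219 0.3402 0.228 ] yaw -164.58 tilt -1.0 gap 0.0429 F [-0.5 -0.7 -1.4] q [ 0.45  0.41  0.14  1.3  -0.    0.18] -> shift [-5.2 10.7 68. ] turn -0.0032
```

View pics/w1.png

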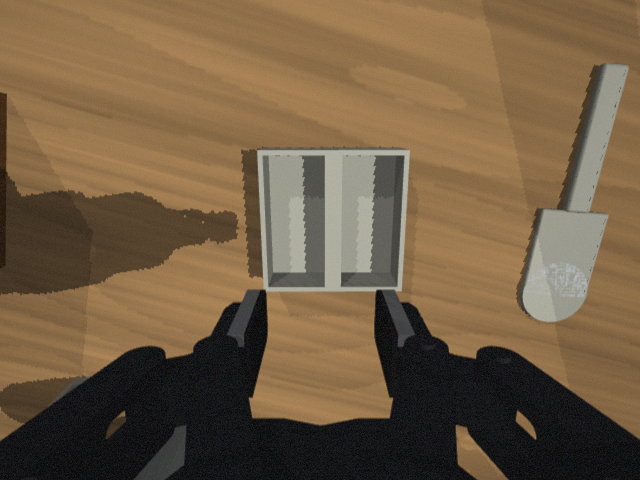

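The wrist view shows the divider vertical at column 333, and the open fingers straddle it. The tray is at (0.524, 0.351), yaw 15.6°. I'm descending onto the divider.

Emit:
arm_command --pt "0.5 -5 10 30 -0.003" --pt "0.5 -5 10 80 -0.003" --pt "0.5 -5 10 130 -0.003" --pt "0.5 -5 10 150 -0.003" --pt "0.5 -5 10 165 -0.003" --pt "0.5 -5 10 180 -0.003" --pt "0.5 -5 10 190 -0.003" --pt "0.5 -5 10 200 -0.003" --pt "0.5 -5 10 200 -0.003"

```text
clock: 3.45
tcp_pos: [0.5234, 0.3508, 0.027]
orientation: [-0.001, -0.137, 0.991, -0.0]
wrist_force: [-0.6, 0.1, -1.1]
finger_gap: 0.0427
```

```bash
python3 -c "
from h import *
shift([.5243,.351,.027],195.6)"
```

```text
t 3.45 tcp [0.5234 0.3508 0.027 ] yaw -164.28 tilt -1.0 gap 0.0427 F [-0.6  0.1 -1.1] q [ 0.46  0.56 -0.14  0.87 -0.    0.19] -> shift [-0.9 -0.  -0. ] turn 0.002
```

Emit:
arm_command --pt "1 0 0 0 0" --pt "1 0 0 0 0" --pt "1 0 0 0 0" --pt "1 0 0 0 0" --pt "1 0 0 0 0" --pt "1 0 0 -5 0" --pt "1 0 0 -15 0" --pt "1 0 0 -40 0" --pt "1 0 0 -80 0" --pt "1 0 0 -120 0" --pt "1 0 0 -160 0" --pt "1 0 0 -160 0" --squeeze 60

```text
clock: 4.65
tcp_pos: [0.527, 0.3529, 0.1956]
orientation: [0.005, -0.137, 0.991, 0.002]
wrist_force: [1.7, 0.1, -0.8]
finger_gap: 0.013
```

```bash
python3 - <<'E'
from h import *
im,d,P=cloud('wrist'); cv2.imwrite('pics/w2.png',im)
shift([.5808,-.0234,.19],182.4)
E
```

```text
t 4.7 tcp [0.5259 0.3523 0.1924] yaw -164.23 tilt -0.99998 gap 0.0131 F [-0.1 -0.2 -1.7] q [ 0.46  0.44  0.09  1.22 -0.    0.19] -> shift [  49.3 -376.4    1.6] turn 0.2334
```

View pics/w2.png

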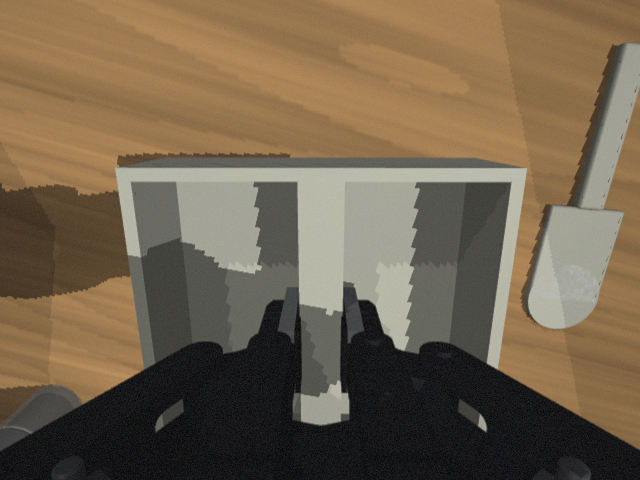

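The tray is held level, with the divider between the pads at columns 298–345. I'm carrying it over the carrier.

Emit:
arm_command --pt "1 2 -15 -5 0.01" --pt "1 6 -45 -10 0.03" --pt "1 11 -83 -10 0.05" --pt "1 16 -123 -10 0.08" --pt "1 21 -163 -10 0.1" --pt "1 26 -203 -10 0.13" --pt "1 31 -243 -10 0.15" --pt "1 36 -283 -10 0.18" --pt "1 42 -320 -10 0.2" --pt "1 46 -350 -10 0.22" --pt "1 48 -368 -10 0.232" --pt "1 49 -375 -10 0.234"

```text
clock: 5.9
tcp_pos: [0.5776, -0.0254, 0.1965]
orientation: [-0.002, -0.019, 1.0, 0.0]
wrist_force: [0.1, 0.7, -1.3]
finger_gap: 0.0131
```

Emit:
arm_command --pt "1 0 0 0 0" --pt "1 0 0 0 0" --pt "1 0 0 0 0"

```text
clock: 6.2
tcp_pos: [0.5784, -0.0218, 0.198]
orientation: [-0.0, -0.021, 1.0, 0.0]
wrist_force: [1.1, 0.4, -1.0]
finger_gap: 0.0128
```

```bash
python3 - <<'E'
from h import *
shift([.5808,-.0234,.19],182.4)
def rect(P,m,t):
    l,n=cv2.connectedComponents(m.astype(np.uint8))[::-1]
    Q=P[m]; R=cv2.minAreaRect(Q[:,:2].astype(np.float32)*1000); print(t,m.sum(),np.round(np.percentile(Q[:,2],[2,50,98]),4),np.round(R[0],1),np.round(R[1],1),round(R[2],2))
for n in ('wrist','top','scene'):
    im,d,P=cloud(n); cv2.imwrite(f'pics/{n}3.png',im); z=P[...,2]
    hsv=cv2.cvtColor(im,cv2.COLOR_BGR2HSV)
    near=(abs(P[...,0]-.581)<.1)&(abs(P[...,1]+.023)<.1)
    light=(hsv[...,1]<60)&(hsv[...,2]>60)
    rect(P,near&(z>.185)&(z<.215)&light,n+' tray')
    m=near&(z>.1)&(z<.116)
    if m.sum()>50: rect(P,m,n+' carrier')
E
```

```text
t 6.2 tcp [ 0.5784 -0.0218  0.198 ] yaw -177.55 tilt -1.0 gap 0.0128 F [ 1.1  0.4 -1. ] q [-0.18  0.34 -0.04  1.19  0.   -0.22] -> shift [-2.3 -1.7  8. ] turn 0.0008
wrist tray 35620 [0.1868 0.2084 0.2101] [568.1 -22.1] [100.1 121.3] 2.5
wrist carrier 6178 [0.1038 0.1101 0.1116] [510.6 -23.3] [ 23.9 160.8] 2.51
top tray 257 [0.187  0.2077 0.2128] [580.  -69.6] [120.7  33.8] 1.0
top carrier 504 [0.1034 0.1097 0.1143] [583.3 -81.4] [ 55.5 164.7] 88.09
scene tray 1540 [0.1856 0.2054 0.212 ] [579.1 -22. ] [120.  120.9] 2.43
scene carrier 908 [0.1009 0.1101 0.1139] [581.6 -21.8] [161.9 163.1] 2.43
```

View pics/wrist3.png

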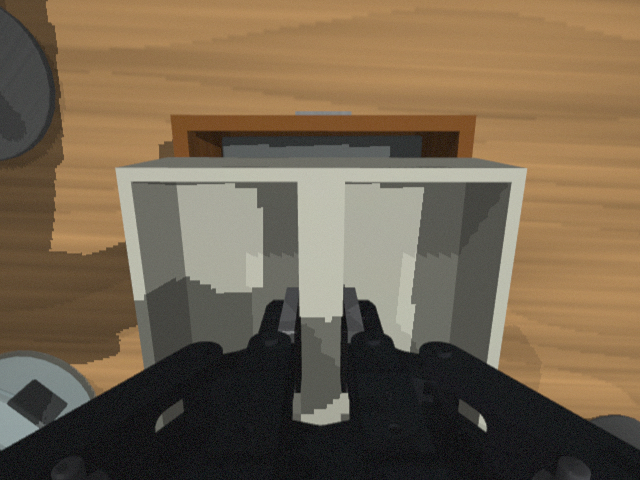

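The tray is square to the carrier (2.4–2.5° for both) and about 2 mm short in x. I'm correcting that and lowering.

Emit:
arm_command --pt "1 -2 -0.5 5 0" --pt "1 -2 -0.5 20 0" --pt "1 -2 -0.5 40 0" --pt "1 -2 -0.5 60 0" --pt "1 -2 -0.5 80 0" --pt "1 -2 -0.5 92 0" --pt "1 -2 -0.5 100 0" --pt "1 -2 -0.5 105 0" --pt "1 -2 -0.5 108 0" --pt "1 -2 -0.5 110 0" --pt "1 -2 -0.5 110 0"

```text
clock: 7.45
tcp_pos: [0.5812, -0.0234, 0.0886]
orientation: [0.0, -0.021, 1.0, -0.0]
wrist_force: [0.3, 0.2, -1.7]
finger_gap: 0.013
```

Emit:
arm_command --pt "1 0 0 1 0" --pt "1 0 0 2 0" --pt "1 0 0 3 0" --pt "1 0 0 3 0"

```text
clock: 7.85
tcp_pos: [0.5808, -0.0233, 0.0852]
orientation: [-0.0, -0.021, 1.0, -0.0]
wrist_force: [0.4, 0.2, -1.5]
finger_gap: 0.0129
```

```bash
python3 - <<'E'
from h import *
shift([.5808,-.0225,.08],182.4)
for n in ('wrist','scene'):
    im,d,P=cloud(n); z=P[...,2]; hsv=cv2.cvtColor(im,cv2.COLOR_BGR2HSV)
    m=(abs(P[...,0]-.581)<.066)&(abs(P[...,1]+.022)<.066)&(z>.085)&(z<.112)&(hsv[...,1]<60)&(hsv[...,2]>60)
    Q=P[m];print(n,m.sum(),np.round(np.percentile(Q[:,2],[2,25,50,75,98]),4),cv2.minAreaRect(Q[:,:2].astype(np.float32)*1000))
E
```

```text
t 7.85 tcp [ 0.5808 -0.0233  0.0852] yaw -177.64 tilt -1.0 gap 0.0129 F [ 0.4  0.2 -1.5] q [-0.18  0.42 -0.21  0.94 -0.   -0.22] -> shift [0.  0.8 5.2] turn -0.0007
wrist 29241 [0.0859 0.0949 0.0959 0.0964 0.0982] ((568.6552124023438, -23.607845306396484), (96.46204376220703, 121.55125427246094), 2.4777719974517822)
scene 852 [0.0856 0.0924 0.0955 0.097  0.0999] ((580.9051513671875, -24.174339294433594), (120.65970611572266, 122.20733642578125), 2.1069254875183105)
```

Emit:
arm_command --pt "1 0 0.5 1 0" --pt "1 0 0.5 1.5 0" --pt "1 0 0.5 2 0" --pt "1 0 0.5 2 0"

```text
clock: 8.35
tcp_pos: [0.5808, -0.0228, 0.0832]
orientation: [-0.0, -0.021, 1.0, -0.0]
wrist_force: [-0.4, 0.4, -1.4]
finger_gap: 0.013
```

Emit:
arm_command --pt "1 0 0 0.4 0" --pt "1 0 0 0.8 0" --pt "1 0 0 0.8 0"

```text
clock: 8.65
tcp_pos: [0.5809, -0.0228, 0.0824]
orientation: [-0.0, -0.021, 1.0, -0.0]
wrist_force: [0.1, -0.0, -1.4]
finger_gap: 0.0129
```

Emit:
arm_command --pt "1 0 0 0.4 0" --pt "1 0 0 0.8 0" --pt "1 0 0 0.8 0"

```text
clock: 8.95
tcp_pos: [0.5809, -0.0228, 0.0823]
orientation: [0.0, -0.021, 1.0, -0.0]
wrist_force: [-2.3, -0.4, 4.5]
finger_gap: 0.0128
```

Emit:
arm_command --pt "1 0 0 0.4 0" --pt "1 0 0 0.8 0" --pt "1 0 0 0.8 0"

```text
clock: 9.25
tcp_pos: [0.5809, -0.0228, 0.0823]
orientation: [0.0, -0.021, 1.0, -0.0]
wrist_force: [-3.6, -0.2, 10.5]
finger_gap: 0.0133
```

Contact at z = 0.0823, so the tray is seated. I'm unloading, opening partway and withdrawing.

Emit:
arm_command --pt "1 0 0 -1 0" --pt "0.5 0 0 -1 0" --pt "0.5 0 0 -1 0" --pt "0.5 0 0 -1 0" --pt "0.5 0 0 -1 0" --pt "0.5 0 0 -8 0" --pt "0.5 0 0 -20 0" --pt "0.5 0 0 -50 0" --pt "0.5 0 0 -90 0" --pt "0.5 0 0 -130 0" --pt "0.5 0 0 -130 0" --pt "0.5 0 0 -130 0"

```text
clock: 10.45
tcp_pos: [0.5819, -0.023, 0.2132]
orientation: [0.002, -0.021, 1.0, -0.0]
wrist_force: [0.1, -0.0, 0.2]
finger_gap: 0.0427
```

```bash
cat >> h.py <<'E'
def traycheck(name,save):
    im,d,P=cloud(name); cv2.imwrite(f'pics/{save}.png',im); z=P[...,2]; hsv=cv2.cvtColor(im,cv2.COLOR_BGR2HSV)
    m=(abs(P[...,0]-.581)<.068)&(abs(P[...,1]+.022)<.068)&(z>.086)&(z<.1)&(hsv[...,1]<60)&(hsv[...,2]>60)
    Q=P[m];A=np.c_[Q[:,:2]-Q[:,:2].mean(0),np.ones(len(Q))];c=np.linalg.lstsq(A,Q[:,2],rcond=None)[0]
    print(name,m.sum(),'tilt deg',np.degrees(c[:2]).round(2),'z',c[2].round(4),cv2.minAreaRect(Q[:,:2].astype(np.float32)*1000))
E
python3 - <<'E'
from h import *
traycheck('wrist','w4');traycheck('scene','s4');traycheck('top','t4')
shift([.485,-.2935,.21],182.4)
E
```

```text
wrist 8460 tilt deg [-0.3  -0.01] z 0.0925 ((580.5982666015625, -22.557655334472656), (120.2873306274414, 120.58395385742188), 2.3496170043945312)
scene 926 tilt deg [-0.11 -0.13] z 0.0925 ((580.9561767578125, -24.618549346923828), (120.80660247802734, 123.42443084716797), 2.0574729442596436)
top 140 tilt deg [-0.48 -2.82] z 0.0926 ((563.75634765625, -70.75550842285156), (83.19670867919922, 35.27211380004883), 0.37432143092155457)
t 10.6 tcp [ 0.5801 -0.0227  0.2099] yaw -177.64 tilt -1.0 gap 0.043 F [-0.9  1.   0.3] q [-0.18  0.34 -0.01  1.22 -0.   -0.22] -> shift [ 106.2 -266.7   -0. ] turn -0.0007
```

View pics/w4.png

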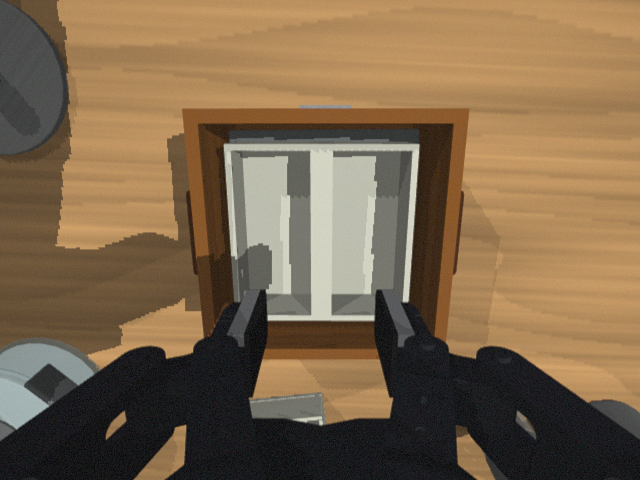

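The tray sits flat and square in the carrier: rim z 0.0925, centre (580.6, -22.6), yaw 2.35°. Next is the large lid.

Emit:
arm_command --pt "0.45 106 -267 0 0" --pt "0.45 106 -267 0 0" --pt "0.45 106 -267 0 0" --pt "0.45 106 -267 0 0" --pt "0.45 106 -267 0 0" --pt "0.45 106 -267 0 0" --pt "0.45 106 -267 0 0" --pt "0.45 106 -267 0 0"

```text
clock: 11.4
tcp_pos: [0.4849, -0.2942, 0.2094]
orientation: [-0.001, -0.019, 1.0, 0.001]
wrist_force: [-0.1, -0.3, -0.6]
finger_gap: 0.047
```

```bash
python3 - <<'E'
from h import *
im,d,P=cloud('wrist'); cv2.imwrite('pics/w5.png',im); z=P[...,2]
n=np.hypot(P[...,0]-.485,P[...,1]+.2935)<.08
m=n&(z>.004)&(z<.013); Q=P[m]; print('disc',m.sum(),np.median(Q[:,2]),cv2.minAreaRect(Q[:,:2].astype(np.float32)*1000))
k=n&(z>.039)&(z<.046); Q=P[k]; R=cv2.minAreaRect(Q[:,:2].astype(np.float32)*1000); print('knob',k.sum(),np.median(Q[:,2]),R,Q.mean(0))
shift([R[0][0]/1e3,R[0][1]/1e3,.029],182.4)
E
```

```text
disc 13920 0.008024264193645464 ((483.8820495605469, -291.3216857910156), (118.42292022705078, 118.63735961914062), 6.002962589263916)
knob 694 0.042010433336589575 ((483.98370361328125, -291.2674560546875), (22.562904357910156, 22.56278419494629), 1.9704171419143677) [ 0.48376922 -0.29124931  0.04191776]
t 11.45 tcp [ 0.4854 -0.2933  0.2097] yaw -177.67 tilt -1.0 gap 0.0471 F [ 0.6 -0.2  1.1] q [-0.69  0.31 -0.05  1.21  0.   -0.73] -> shift [  1.    1.7 180.7] turn -0.0012
```

View pics/w5.png

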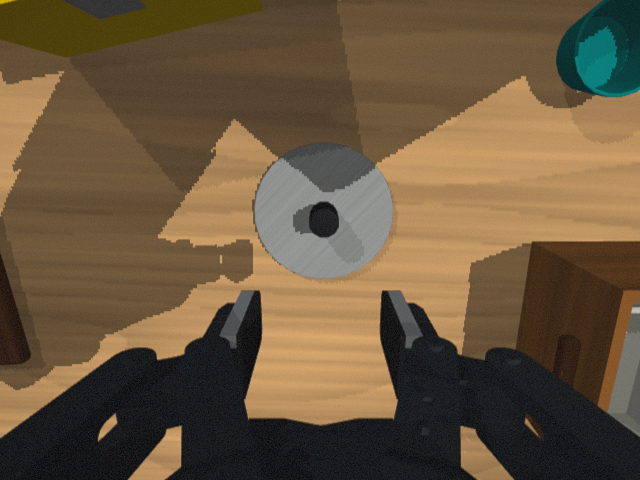

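The wrist view shows the large lid at (323,212) with its knob at (323,219) and clear space for the jaws. I'm descending and gripping the knob.

Emit:
arm_command --pt "0.45 1 1.5 30 0" --pt "0.45 1 1.5 80 0" --pt "0.45 1 1.5 120 0" --pt "0.45 1 1.5 145 0" --pt "0.45 1 1.5 160 0" --pt "0.45 1 1.5 170 0" --pt "0.45 1 1.5 177 0" --pt "0.45 1 1.5 180 0" --pt "0.45 1 1.5 180 0"

```text
clock: 12.35
tcp_pos: [0.4853, -0.2923, 0.0312]
orientation: [0.0, -0.021, 1.0, -0.0]
wrist_force: [-0.2, -0.4, -0.0]
finger_gap: 0.047
```

Emit:
arm_command --pt "1 0 0 0 0" --pt "1 0 0 0 0" --pt "1 0 0 0 0" --pt "1 0 0 0 0" --pt "1 0 0 -5 0" --pt "1 0 0 -15 0" --pt "1 0 0 -40 0" --pt "1 0 0 -80 0" --pt "1 0 0 -120 0" --pt "1 0 0 -150 0" --pt "1 0 0 -160 0" --pt "1 0 0 -160 0" --squeeze 60

```text
clock: 13.55
tcp_pos: [0.4856, -0.2931, 0.1925]
orientation: [0.001, -0.021, 1.0, -0.001]
wrist_force: [0.1, 0.0, -1.2]
finger_gap: 0.0224
```

```bash
python3 - <<'E'
from h import *
im,d,P=cloud('wrist'); cv2.imwrite('pics/w6.png',im)
shift([.5808,-.0227,.19],182.4)
E
```

```text
t 13.6 tcp [ 0.4848 -0.2925  0.1906] yaw -177.64 tilt -1.0 gap 0.0224 F [-0.1 -0.2 -2.1] q [-0.68  0.32 -0.09  1.16 -0.   -0.73] -> shift [-107.   265.6    0.5] turn -0.0008
```

View pics/w6.png

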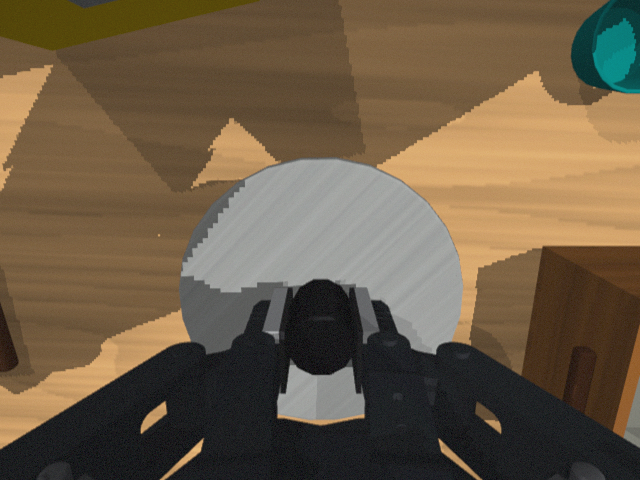

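The lid is held level by its knob at (322,325). I'm moving over the tray.

Emit:
arm_command --pt "1 -4 10 0 0" --pt "1 -14 35 0 0" --pt "1 -27 67 0 0" --pt "1 -40 100 0 0" --pt "1 -53 132 0 0" --pt "1 -66 164 0 0" --pt "1 -79 196 0 0" --pt "1 -91 226 0 0" --pt "1 -100 248 0 0" --pt "1 -105 260 0 0" --pt "1 -107 265.5 0 0" --pt "1 -107 265.5 0 0"

```text
clock: 14.8
tcp_pos: [0.5804, -0.0224, 0.1899]
orientation: [-0.001, -0.021, 1.0, 0.0]
wrist_force: [-0.1, -0.1, -1.6]
finger_gap: 0.0222
```

Emit:
arm_command --pt "1 0 0 0 0" --pt "1 0 0 0 0"

```text
clock: 15.0
tcp_pos: [0.5806, -0.0239, 0.1908]
orientation: [-0.0, -0.02, 1.0, -0.0]
wrist_force: [1.1, 0.3, -1.6]
finger_gap: 0.0222
```

```bash
cat >> h.py <<'E'
def lidcheck(name,zc,save,tol=.008):
    im,d,P=cloud(name); cv2.imwrite(f'pics/{save}.png',im); z=P[...,2]; hsv=cv2.cvtColor(im,cv2.COLOR_BGR2HSV)
    m=(np.hypot(P[...,0]-.581,P[...,1]+.022)<.069)&(abs(z-zc)<tol)&(hsv[...,1]<60)&(hsv[...,2]>60)
    Q=P[m];A=np.c_[Q[:,:2]-Q[:,:2].mean(0),np.ones(len(Q))];c=np.linalg.lstsq(A,Q[:,2],rcond=None)[0]
    print(name,m.sum(),'tilt deg',np.degrees(c[:2]).round(2),'z',np.median(Q[:,2]).round(4),'circle',cv2.minEnclosingCircle(Q[:,:2].astype(np.float32)*1000))
E
python3 - <<'E'
from h import *
shift([.5808,-.0227,.08],182.4)
lidcheck('wrist',.168,'w7');lidcheck('scene',.168,'s7')
E
```

```text
t 15.0 tcp [ 0.5806 -0.0239  0.1908] yaw -177.73 tilt -1.0 gap 0.0222 F [ 1.1  0.3 -1.6] q [-0.18  0.35 -0.05  1.18 -0.   -0.22] -> shift [ -0.2   1.2 110.8] turn -0.0023
wrist 40373 tilt deg [-0.12  0.02] z 0.1668 circle ((580.0178833007812, -23.765247344970703), 60.10432434082031)
scene 1922 tilt deg [-0.18 -0.27] z 0.1673 circle ((580.2604370117188, -23.91133689880371), 60.19972610473633)
```

The lid is level and within about 1 mm of centre. I'm lowering about 62 mm, then creeping down.

Emit:
arm_command --pt "1 -0.5 1 5 0" --pt "1 -0.5 1 15 0" --pt "1 -0.5 1 27 0" --pt "1 -0.5 1 39 0" --pt "1 -0.5 1 49 0" --pt "1 -0.5 1 56 0" --pt "1 -0.5 1 60 0" --pt "1 -0.5 1 62 0" --pt "1 -0.5 1 63 0" --pt "1 -0.5 1 63 0"

```text
clock: 16.1
tcp_pos: [0.5816, -0.0218, 0.1282]
orientation: [0.0, -0.021, 1.0, -0.0]
wrist_force: [0.0, 0.2, -1.2]
finger_gap: 0.0221
```

Emit:
arm_command --pt "1 0 0 0.5 0" --pt "1 0 0 1 0" --pt "1 0 0 1.5 0" --pt "1 0 0 1.5 0"

```text
clock: 16.5
tcp_pos: [0.5813, -0.0218, 0.1264]
orientation: [0.0, -0.021, 1.0, -0.0]
wrist_force: [0.3, -0.4, -0.3]
finger_gap: 0.0223
```

Emit:
arm_command --pt "1 0 0 0.4 0" --pt "1 0 0 0.8 0" --pt "1 0 0 0.8 0"

```text
clock: 16.8
tcp_pos: [0.5813, -0.0218, 0.1255]
orientation: [-0.0, -0.021, 1.0, -0.0]
wrist_force: [-0.5, -0.3, -2.1]
finger_gap: 0.0222
```

Emit:
arm_command --pt "1 0 0 0.4 0" --pt "1 0 0 0.8 0" --pt "1 0 0 0.8 0"

```text
clock: 17.1
tcp_pos: [0.5814, -0.0218, 0.1251]
orientation: [0.0, -0.021, 1.0, -0.0]
wrist_force: [-1.3, -0.6, 0.9]
finger_gap: 0.0223
```

Emit:
arm_command --pt "1 0 0 0.3 0" --pt "1 0 0 0.6 0" --pt "1 0 0 0.6 0"

```text
clock: 17.4
tcp_pos: [0.5814, -0.0218, 0.125]
orientation: [0.0, -0.021, 1.0, -0.0]
wrist_force: [-2.8, 0.7, 6.4]
finger_gap: 0.0223
```

Contact at z = 0.125. I'm releasing and withdrawing.

Emit:
arm_command --pt "1 0 0 -0.5 0" --pt "0.5 0 0 -0.5 0" --pt "0.5 0 0 -0.5 0" --pt "0.5 0 0 -0.5 0" --pt "0.5 0 0 -0.5 0" --pt "0.5 0 0 -8 0" --pt "0.5 0 0 -20 0" --pt "0.5 0 0 -50 0" --pt "0.5 0 0 -85 0" --pt "0.5 0 0 -100 0" --pt "0.5 0 0 -100 0" --pt "0.5 0 0 -100 0"

```text
clock: 18.6
tcp_pos: [0.5815, -0.0218, 0.2246]
orientation: [0.001, -0.021, 1.0, -0.0]
wrist_force: [-0.5, -0.1, -0.5]
finger_gap: 0.043
```

```bash
python3 - <<'E'
from h import *
lidcheck('wrist',.101,'w8',.005);lidcheck('scene',.101,'s8',.006)
traycheck('wrist','w9')
shift([.5808,-.0227,.08],182.4)
E
```

```text
wrist 22447 tilt deg [-0.06  0.03] z 0.101 circle ((580.4603271484375, -21.697126388549805), 59.93793869018555)
scene 2034 tilt deg [-0.09 -0.17] z 0.1016 circle ((580.6021728515625, -22.0178279876709), 68.47930145263672)
wrist 4076 tilt deg [0.54 0.21] z 0.0948 ((580.7220458984375, -22.615753173828125), (120.36515045166016, 120.97296905517578), 2.4164366722106934)
t 18.75 tcp [ 0.5805 -0.0217  0.2228] yaw -177.64 tilt -1.0 gap 0.0426 F [ 0.5  0.3 -0.2] q [-0.18  0.33  0.01  1.25 -0.   -0.22] -> shift [ -0.6  -1.1 142.8] turn -0.0007
```

View pics/w8.png

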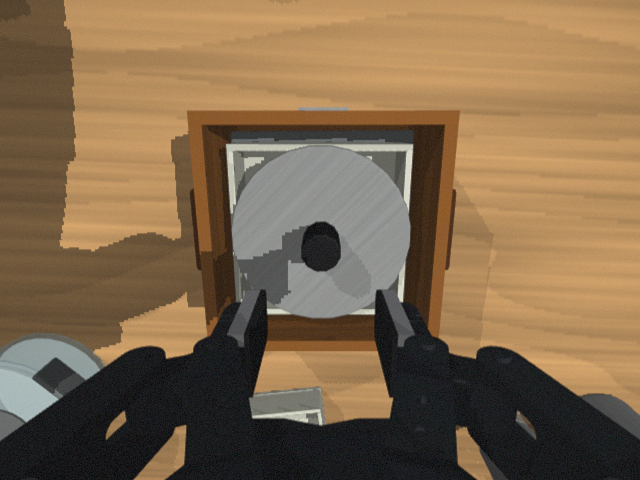

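View pics/s8.png

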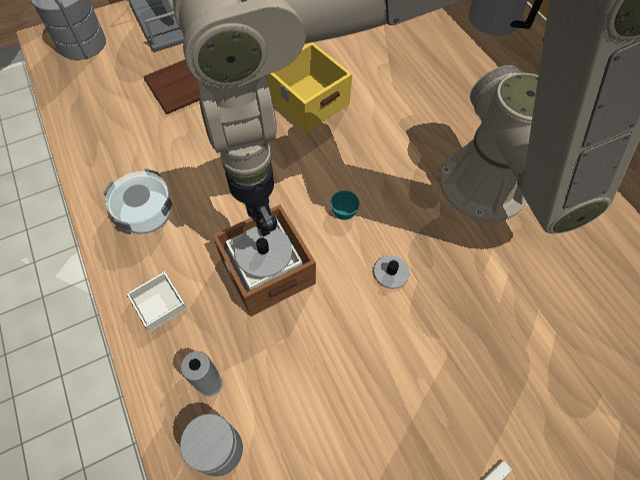

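The pictures show the lid flat on the tray at (320,235) in the wrist view, with the knob up at (321,246). Everything is inside the carrier, and the scene view agrees. The gripper is clear.

```bash
python3 -c "
from workcell import env
print(env.hand_in())"
```

```text
the job is handed in; nothing more can be done
None
```

The lunch carrier is packed and the job is handed in. The tray sits square on the tub, and the larger lid lies knob up on the tray. The job took about 19 s on the robot clock, against the 54 s limit. Both pieces were lowered in steps of under 1 mm until light contact, about 10 N for the tray and 6 N for the lid, then released.

- **Tray:** with the gripper withdrawn, the wrist camera put the rim at z = 92.5 mm (93 nominal). The tilt was about 0.3° or less, and the yaw was 2.35° against the carrier's 2.4°. The centre was within 1 mm of the carrier's.
- **Lid:** the wrist camera put its top at z = 101.0 mm (101 nominal), with a tilt under 0.1° and the centre within 1 mm of the tray's.
- **Checks that disagreed:**
  - The tray fit from the top camera was useless because the arm hid most of the tray (only 140 points).
  - The scene camera's circle around the lid came out too large at 68 mm, probably because it took in tray or wall pixels. Its centre, height and tilt agreed with the wrist camera.
  - The last tray fit, with the lid on, gave a tilt of 0.54° and a rim height 2 mm high, most likely because it mixed in points on the lid.
- **Tub:** I did not measure it again after placing the tray. The flat tray at the nominal height indicates it is still flat.

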